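# Third hand for bolting down a rotary chuck at the laser marker

### The arm

A 6-joint arm with a two-finger parallel gripper is mounted at the origin on the work surface. World frame = base frame: x ahead of the robot, y to its left, z up, the work surface at z = 0. Lengths are in m, angles in rad, forces in N, time in s.
With the tool pointing down it reaches from about 0.3 to 0.875 m from the base axis. Payload 6.4 kg.
Tool frame: the origin (TCP) lies between the finger pads; the fingertips stand 11 mm ahead of it and the grasp point (between the pads) lies 8 mm behind it (ctrl.tcp_to_tips is the distance from the TCP to the fingertips, in m); x points along the fingers, z is the direction in which the jaws open and shut, and the axes are right-handed (so a half turn about x gives the same grasp; the last joint's range is limited). The gripper opens to 85 mm and grips with 20 to 120 N. Pads are 22 mm wide; open, the fingers measure 114 mm over their backs; the gripper's body (76 mm by 85 mm) begins 54 mm behind the grasp point. The pads swing forward as they close: fully open they stand 13 mm farther back than shut.
Start: joints at [-1.342, 0.181, 1.607, -0, 1.354, -0.206], TCP at [0.242, -0.522, 0.242] pointing down, gripper open.
Joint ranges: [-2.99, 2.99], [-0.89, 2.07], [0.3, 2.58], [-1.14, 4.28], [0, 2.63], [-3.12, 3.12]. Speed limits (rad/s): [2.57, 2.57, 3.01, 3.14, 3.14, 3.14].

### API

Orientations are given as a unit quaternion [w, x, y, z].
In Python, from bench import ctrl, eyes, hand_in gives the robot as it stands. The module is installed in compiled form; this text tells all that it offers.
- The arm moves only by the tool step_arm, never from a script. Its arguments are lists of equal length, an entry for each row: "xyz": the shift along the world's x, y, z in mm, a list of three; "spin": the turn about the world's z in rad; "fingers": the opening in per cent of the stroke, from 0 (shut) to 100 (fully open). A call has 1 to 10 rows; each row is the pose to reach, as a shift and turn from the pose commanded when the call began; what a row does not reach only later rows make up. A row lasts 1/10 s, in which the tool goes at most 50 mm and 8.59 degrees, less where a joint would pass 70% of its speed; a pose out of reach is approached as far as the arm can. A call with a gripper value outside its range is refused whole. The fingers move at their own pace and stop on an object; the grip force is fixed at half the most. Time passes only in rows, so rows that repeat a pose let the fingers close. It gives the time, the measured TCP pose, the force and the opening at its end, in the units of the state.
- ctrl.get_obs(): the state, without advancing time (a new reading comes with each control period).
- eyes.camera(name): name is "scene" or "top" or "wrist"; returns the picture (420x560x3 uint8, red, green, blue); there is no depth.
- eyes.camera_model(name): a dict with "vertical_fov" (degrees; the focal length in pixels is half the picture's height over the tangent of half this angle, whatever the lens; pixels are square), "cx", "cy" (the principal point, pixels), "pose" (4x4, takes a point from camera to world coordinates); the wrist camera has in their place "tool_from_camera" (4x4, takes a point from camera to tool coordinates, whose origin is the TCP and whose axes are the tool frame's). Camera axes: x right, y up, looking along -z (the intrinsics and any distortion apply to the point x, -y, -z); pixel columns grow to the right and rows downward; lengths in m; the calibration is good to about 2 mm. A picture is of the moment at which its call begins: read the wrist's pose just before it. camera_model takes no time and is no camera call.
- hand_in(): hands the job in, once; it reports no verdict.
The state is a dict: "time_s": time; "q": joint angles; "dq": joint speeds; "joint_efforts": joint torques, N m; "eef_pos": TCP position; "eef_rot": TCP orientation; "wrist_force": force on the tool from outside, world axes, zero at the start; "torque": the same for the moment, N m; "opening": opening from 0.0 (shut) to 1.0 (fully open).
Only numpy, scipy, OpenCV 4.12 (cv2) and the standard library are available. Lean on these libraries where they do the work, as an engineer would, in place of code of your own. Each camera call takes 0.05 s, during which the arm holds its last target.

### The job

Pick up the rotary chuck unit, stand its foot on the perforated plate with its flat back towards the fence, and press that back squarely against the middle of the red sprung bar until the yellow pointers stand in the green zones, never ramming the bar to the end of its travel. I will bolt the unit down: keep hold of it with the gripper and keep the push steady for at least two seconds, and finish while still holding and pushing, foot down on the plate. Leave the tape, cup, bangle and screwdriver where they are.

Things in the scene. Friction and masses are not known exactly. Their poses are not given: they have to be found in the camera images.
- unit: Rotary chuck unit, loose, about 0.6 kg. Black foot 100 (x) x 90 (y) x 10 mm; on its +x end a black upright flange 8 thick, 90 wide, 60 high: its outer face x = 50 is the flat back, a white line on its top marks y = 0. Dark motor before it, steel chuck 41 mm diameter at the -x end (to x = -47). Origin: centre of foot's underside; z up. Starts upright on the table, left or right of the plate.
- unit_back (a point): Point on the unit's flat back face, in the middle of its width, 21.5 mm above the foot's underside: at (50, 0, 21.5) mm in the unit's frame.
- unit_grip (a point): Middle of the unit's motor, the place to grip, from above across y: at (17, 0, 35) mm in the unit's frame. Dark block with silver end caps, 42 mm wide in y, x from -8 to 42, z from 14 to 56 mm; nothing beside it above the 10 mm foot.
- plate: Perforated aluminium plate, fixed, 240 (x) x 220 (y) x 15 mm, with a fence on it. Origin: centre of its underside; top at z = 15; +x points to the fence. Fence: fixed black rail, x 87 to 110, 200 long in y, top z = 55, and the red sprung bar in front of it, facing -x, its front face at x = 55 at rest. White lines on rail and bar tops mark the middle, y = 0.
- bar (a joint): How far the red bar (180 mm long) is pushed back along the plate's +x, in m: 0 at rest, 0.016 end of travel. Spring: 1.2 N per mm, 0 N at rest. Near both ends of the rail's top (y = +-82 mm) a gauge, white, green, red, is read by the tip of a yellow pointer on the bar: in the green from 0.005 to 0.010 (6 to 12 N).
- bar_face (a point): Centre of the red bar's front face, which moves with the bar; at rest (55, 0, 36.5) mm in the plate's frame; axes as the plate's.
- tape: Roll of cream paper tape lying flat, 100 mm diameter, 24 mm high; origin at the centre of its underside. On the other side of the plate from the unit. Leave alone.
- cup: Black open cup, 72 mm diameter, 80 mm high; origin at the centre of its underside. Leave alone.
- bangle: Steel bangle lying flat, 68 mm diameter, 12 mm high; origin at the centre of its underside. Leave alone.
- driver: Screwdriver, about 200 mm long, lying across on the table beyond the plate. Leave alone.

How it is judged:
By the outcome, as a careful person would: the job done as asked, in the order asked, and still so for the second after the job is handed in, while the arm keeps its last pose, push and grip.
It also fails if it takes over 45 s, if anything falls off the work surface, if the arm or the gripper's body presses on something with over 40 N, if the wrist force passes 120 N, or if a joint passes its speed limit or range.

## Working session

There is one attempt and no reset: what is moved stays moved. The work goes in short steps, Python scripts to look and compute and a tool call to move; the robot and the scene stay as the last step left them, time stands still between calls to the robot, and variables do not carry over. Pictures are saved under pics/ and viewed, and the job is handed in when it is done.

Besides the shell and the picture viewer there is one more tool, called after ">>>" as name([rows], argument=value, ...), one row to a line, values as JSON. step_arm: Moves the arm, as the interface text tells. Its arguments: {"type":"object","properties":{"xyz":{"type":"array"},"spin":{"type":"array"},"fingers":{"type":"array"}},"required":["xyz","spin","fingers"]}

```bash
mkdir -p pics; cat > h.py <<'E'
import numpy as np,cv2
from bench import ctrl,eyes,hand_in
def save(n,f):
    im=eyes.camera(n); cv2.imwrite('pics/'+f,im[:,:,::-1]); return im
E
python3 - <<'E'
from h import *
o=ctrl.get_obs();print(o)
for n in("scene","top"):
    save(n,n+'0.png');print(n,eyes.camera_model(n))
print(eyes.camera_model("wrist"))
E
```

```text
{'time_s': 0.0, 'q': array([-1.34231206e+00,  1.81551925e-01,  1.60798621e+00,  2.07832739e-05,
        1.35381382e+00, -2.06287760e-01]), 'dq': array([-0.00049404,  0.00010072,  0.00045933, -0.00077039,  0.00046964,
       -0.00081724]), 'joint_efforts': array([-2.44440143e-04, -4.44870400e+01, -3.51341164e+01, -2.32309112e-04,
        9.00687970e-03, -6.31910737e-06]), 'eef_pos': array([ 0.24209829, -0.52096844,  0.24138856]), 'eef_rot': array([ 0.59563048,  0.38083457,  0.59650981, -0.37995448]), 'wrist_force': array([ 0.8458453 , -0.16509529,  0.41038409]), 'torque': array([-0.00638182,  0.03276101, -0.02095684]), 'opening': 0.9991826576508547}
scene {'vertical_fov': 49.23594713833337, 'cx': 283.6622679590131, 'cy': 210.14687692229242, 'pose': array([[-0.07649361, -0.78292696,  0.61739298,  1.29252407],
       [ 0.99706835, -0.0589141 ,  0.04882453,  0.07467959],
       [-0.00185289,  0.61931777,  0.78513825,  0.90694146],
       [ 0.        ,  0.        ,  0.        ,  1.        ]])}
top {'vertical_fov': 51.451341672835376, 'cx': 275.3542026793733, 'cy': 203.71095743374917, 'pose': array([[ 0.01703664,  0.97600629, -0.21707479,  0.41154841],
       [-0.99983974,  0.01782439,  0.00167134,  0.02691397],
       [ 0.00550046,  0.21701153,  0.97615354,  1.06274528],
       [ 0.        ,  0.        ,  0.        ,  1.        ]])}
{'vertical_fov': 71.80515387062003, 'cx': 276.9055502577588, 'cy': 205.04797535189593, 'tool_from_camera': array([[ 7.06176752e-04,  2.67220161e-01, -9.63635246e-01,
        -1.32117707e-01],
       [-8.70268553e-04,  9.63635285e-01,  2.67219534e-01,
         6.72398103e-02],
       [ 9.99999372e-01,  6.49917229e-04,  9.13050138e-04,
         7.34175065e-04],
       [ 0.00000000e+00,  0.00000000e+00,  0.00000000e+00,
         1.00000000e+00]])}
```

View pics/top0.png

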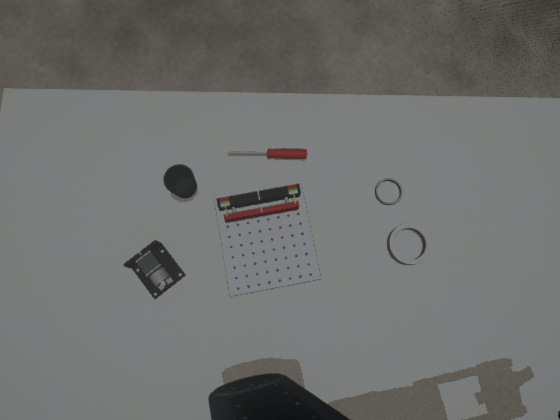

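View pics/scene0.png

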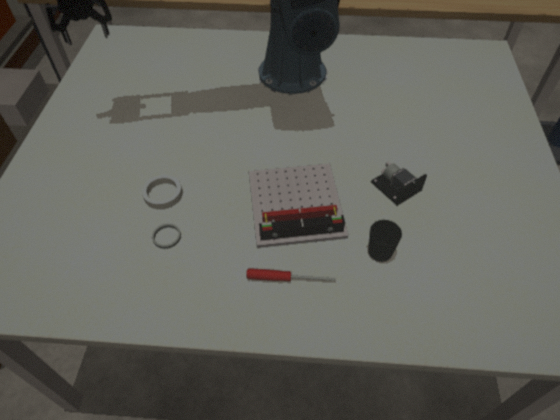

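The top view shows the unit at about (155,268), with its flange towards the upper left. The plate is at about (268,245), its fence on the upper side and turned slightly. I'll enlarge both.

```bash
cat >> h.py <<'E'
def unproj(n,px,z):
    m=eyes.camera_model(n);f=210/np.tan(np.radians(m['vertical_fov']/2));T=m['pose']
    px=np.atleast_2d(px).astype(float)
    d=np.c_[(px[:,0]-m['cx'])/f,-(px[:,1]-m['cy'])/f,-np.ones(len(px))]@T[:3,:3].T
    o=T[:3,3];return o+d*((z-o[2])/d[:,2])[:,None]
def proj(n,P,T=None):
    m=eyes.camera_model(n);f=210/np.tan(np.radians(m['vertical_fov']/2));T=m['pose'] if T is None else T
    c=(np.atleast_2d(P)-T[:3,3])@T[:3,:3]
    return np.c_[m['cx']+f*c[:,0]/-c[:,2],m['cy']-f*c[:,1]/-c[:,2]]
E
python3 - <<'E'
import cv2
im=cv2.imread('pics/top0.png')
a=cv2.resize(im[225:310,110:200],None,fx=6,fy=6,interpolation=cv2.INTER_CUBIC)
cv2.imwrite('pics/u0.png',cv2.convertScaleAbs(a,alpha=2))
a=cv2.resize(im[175:305,205:330],None,fx=4.5,fy=4.5,interpolation=cv2.INTER_CUBIC)
cv2.imwrite('pics/p0.png',cv2.convertScaleAbs(a,alpha=1.5))
E
```

```text
(no output)
```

View pics/u0.png

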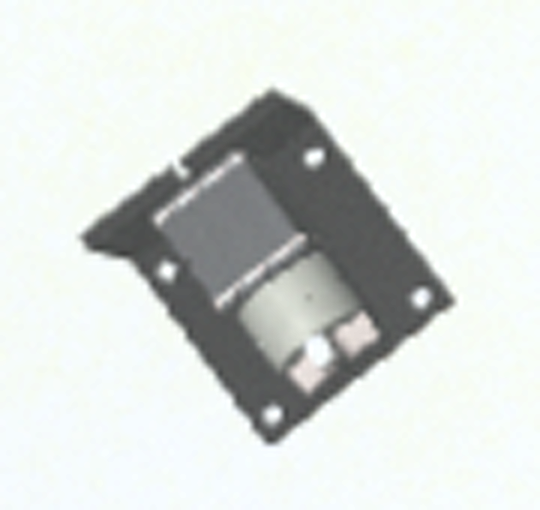

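View pics/p0.png

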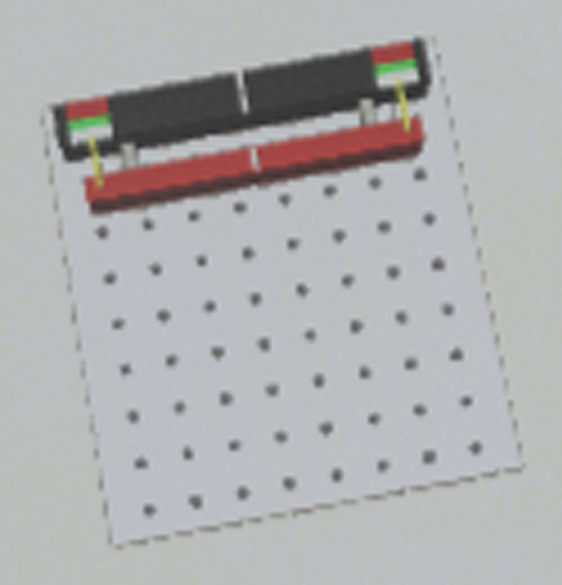

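```bash
python3 - <<'E'
from h import *
def c(p,s,ox,oy): p=np.array(p,float); return np.c_[ox+(p[:,0]+.5)/s-.5, oy+(p[:,1]+.5)/s-.5]
U=lambda p:c(p,6,110,225); P=lambda p:c(p,4.5,205,175)
f=unproj('top',U([(272,90),(82,238),(180,168)]),.060); print('flange top',f.round(4))
b=unproj('top',U([(455,300),(270,443)]),.010); print('foot rear',b.round(4))
print('widths',np.linalg.norm(f[0]-f[1]),np.linalg.norm(b[0]-b[1]))
m1=(f[0]+f[1])/2;m2=(b[0]+b[1])/2
d=(m1-m2)[:2];print('len',np.linalg.norm(d),'yaw',np.degrees(np.arctan2(d[1],d[0])))
for q in (f,b):
    e=(q[1]-q[0])[:2];print('edge yaw',np.degrees(np.arctan2(-e[0],e[1])))
print('origin',(m1+m2)/2)
mo=unproj('top',U([(158,220),(240,155),(305,238),(220,305)]),.056);print('motor ctr',mo.mean(0))
p=unproj('top',P([(52,105),(432,38),(522,466),(115,545)]),.015);print('plate',p.round(4),p.mean(0))
s=[np.linalg.norm(p[i]-p[i-1]) for i in range(4)];print(s)
for a,bb in((3,0),(2,1)):
    e=p[bb]-p[a];print('yaw',np.degrees(np.arctan2(e[1],e[0])))
for a,bb in((1,0),(2,3)):
    e=p[bb]-p[a];print('yaw',np.degrees(np.arctan2(-e[0],e[1])))
# holes
im=cv2.imread('pics/top0.png')
h=unproj('top',P([(102,232),(420,174),(476,448),(150,510)]),.015)
print('holes',h.mean(0),[np.linalg.norm(h[i]-h[i-1]) for i in range(4)])
e=(h[0]+h[1]-h[2]-h[3]);print(np.degrees(np.arctan2(e[1],e[0])));e=h[0]+h[3]-h[1]-h[2];print(np.degrees(np.arctan2(-e[0],e[1])))
r=unproj('top',P([(240,75),(246,112),(253,150),(255,168)]),.055);print('lines',r.round(4))
E
```

```text
flange top [[0.5445 0.302  0.06  ]
 [0.4867 0.3698 0.06  ]
 [0.5139 0.3349 0.06  ]]
foot rear [[0.4686 0.2367 0.01  ]
 [0.4118 0.3058 0.01  ]]
widths 0.08910931463318761 0.08945101996332787
len 0.0993614534247801 yaw 40.62301221955356
edge yaw 40.4738232474167
edge yaw 39.37268926157635
origin [0.47791321 0.30358576 0.035     ]
motor ctr [0.49130591 0.31475532 0.056     ]
plate [[ 0.6565  0.1714  0.015 ]
 [ 0.6984 -0.0369  0.015 ]
 [ 0.4655 -0.0854  0.015 ]
 [ 0.421   0.1276  0.015 ]] [0.56033201 0.0441866  0.015     ]
[np.float64(0.2394626053074663), np.float64(0.2124524449241567), np.float64(0.23790005374450018), np.float64(0.21752990018362975)]
yaw 10.553989998753185
yaw 11.77014550924756
yaw 11.377713888405355
yaw 11.784233570551308
holes [0.53042987 0.03982191 0.015     ] [np.float64(0.1504056888750708), np.float64(0.17533787779740195), np.float64(0.1502158674077741), np.float64(0.1746117817072919)]
11.835501802322543
11.575798328908652
lines [[0.6652 0.0672 0.055 ]
 [0.6452 0.0635 0.055 ]
 [0.6248 0.0593 0.055 ]
 [0.6152 0.058  0.055 ]]
```

```bash
python3 - <<'E'
from h import *
from scipy.spatial.transform import Rotation as R
o=ctrl.get_obs();q=o['eef_rot'];M=R.from_quat(np.r_[q[1:],q[0]]).as_matrix();print(M.round(4))
print('tool z ang',np.degrees(np.arctan2(M[1,2],M[0,2])))
E
```

```text
[[-4.000e-04  9.069e-01  4.212e-01]
 [ 1.500e-03  4.212e-01 -9.069e-01]
 [-1.000e+00  3.000e-04 -1.500e-03]]
tool z ang -65.08714774053463
```

>>> step_arm([
  [15,45,0],
  [30,90,0],
  [44,138,0],
  [58,186,0],
  [72,234,0],
  [86,282,0],
  [100,330,0],
  [114,378,0],
  [128,426,0],
  [142,474,0],
], spin=[0.03,0.06,0.09,0.12,0.15,0.18,0.21,0.24,0.27,0.27], fingers=[100,100,100,100,100,100,100,100,100,100])

```text
time_s: 1.1
eef_pos: [0.3842, -0.0455, 0.2423]
eef_rot: [0.642, 0.297, 0.642, -0.297]
wrist_force: [1.3, 0.2, -0.7]
opening: 1.004
```

>>> step_arm([
  [14,47,0],
  [28,94,0],
  [42,141,0],
  [56,188,0],
  [70,235,0],
  [84,282,0],
  [98,330,-15],
  [107,363,-35],
  [107,363,-42],
  [107,363,-42],
], spin=[0,0,0,0,0,0,0,0,0,0], fingers=[100,100,100,100,100,100,100,100,100,100])

```text
time_s: 2.1
eef_pos: [0.4896, 0.3155, 0.1977]
eef_rot: [0.641, 0.295, 0.643, -0.297]
wrist_force: [0.1, -0.4, 0.2]
opening: 1.001
```

```bash
cat >> h.py <<'E'
from scipy.spatial.transform import Rotation as R
def wristT():
    o=ctrl.get_obs();q=o['eef_rot'];T=np.eye(4);T[:3,:3]=R.from_quat(np.r_[q[1:],q[0]]).as_matrix();T[:3,3]=o['eef_pos']
    return T@eyes.camera_model('wrist')['tool_from_camera']
def unw(T,px,z):
    m=eyes.camera_model('wrist');f=210/np.tan(np.radians(m['vertical_fov']/2))
    px=np.atleast_2d(px).astype(float)
    d=np.c_[(px[:,0]-m['cx'])/f,-(px[:,1]-m['cy'])/f,-np.ones(len(px))]@T[:3,:3].T
    o=T[:3,3];return o+d*((z-o[2])/d[:,2])[:,None]
E
python3 - <<'E'
from h import *
T=wristT();np.save('Tw1.npy',T);save('wrist','w1.png')
o=ctrl.get_obs();print(o['eef_pos'],o['q'],o['wrist_force'])
E
```

```text
[0.49037171 0.31500903 0.19919267] [ 3.67663772e-01  2.40775675e-01  1.62603852e+00 -3.41127774e-04
  1.27752750e+00  1.23327159e+00] [-0.11772173  0.111596   -0.1507549 ]
```

View pics/w1.png

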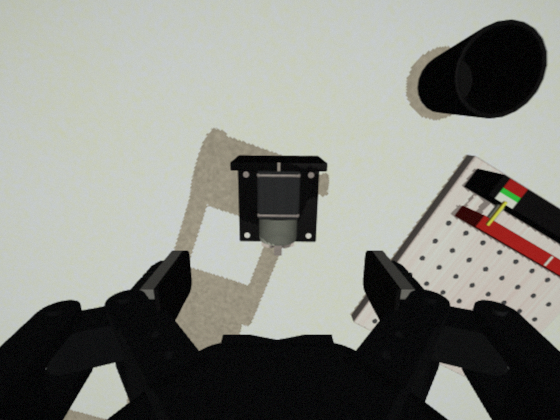

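The wrist view shows the unit squarely aligned, with its flange top at about (279,160) and its motor at about (279,195). I'll enlarge it to measure.

```bash
python3 - <<'E'
import cv2
im=cv2.imread('pics/w1.png')
a=cv2.resize(im[145:255,220:340],None,fx=6,fy=5.4,interpolation=cv2.INTER_CUBIC)
a=cv2.resize(im[145:255,220:340],None,fx=5,fy=5,interpolation=cv2.INTER_CUBIC)
cv2.imwrite('pics/w1u.png',cv2.convertScaleAbs(a,alpha=2.5))
E
```

```text
(no output)
```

View pics/w1u.png

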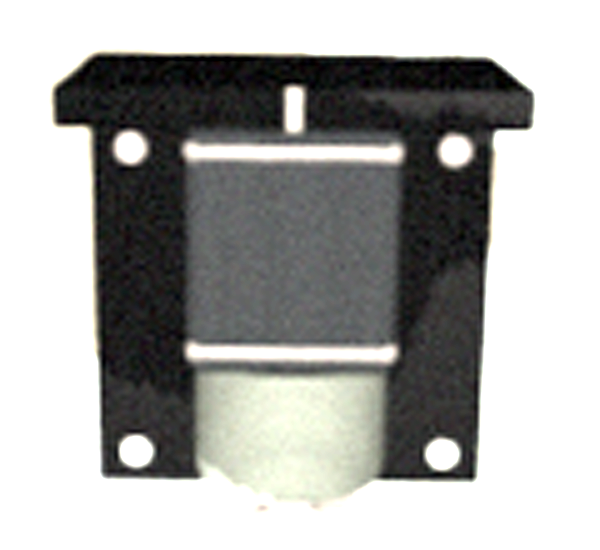

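```bash
python3 - <<'E'
from h import *
T=np.load('Tw1.npy')
c=lambda p:(np.array(p,float)+.5)/5-.5+[220,145]
g=lambda p,z:unw(T,c(p),z)
m=g([(185,142),(404,142),(398,362),(188,362)],.056)
f=g([(55,92),(532,92)],.06);b=g([(103,476),(474,479)],.01)
h=g([(130,148),(455,149),(443,454),(136,451)],.01)
yaw=lambda e:np.degrees(np.arctan2(-e[0],e[1]))
print('motor',m.mean(0),[np.linalg.norm(m[i]-m[i-1]) for i in range(4)],yaw(m[0]-m[1]),yaw(m[3]-m[2]))
print('flange',f.mean(0),np.linalg.norm(f[0]-f[1]),yaw(f[0]-f[1]))
print('rear',b.mean(0),np.linalg.norm(b[0]-b[1]),yaw(b[0]-b[1]),'len',np.linalg.norm((f.mean(0)-b.mean(0))[:2]))
e=f.mean(0)-b.mean(0);print('axis',np.degrees(np.arctan2(e[1],e[0])))
print('holes',h.mean(0),[np.linalg.norm(h[i]-h[i-1]) for i in range(4)],yaw(h[0]-h[1]),yaw(h[3]-h[2]))
o=(f.mean(0)+b.mean(0))/2;a=np.radians(40.3);print('origin',o,'grip',o[:2]+.017*np.array([np.cos(a),np.sin(a)]))
E
```

```text
motor [0.4907599  0.31445279 0.056     ] [np.float64(0.043960456658908804), np.float64(0.041617633893915394), np.float64(0.04394691400961865), np.float64(0.041636264998772515)] 40.451673561629406 40.470166173622985
flange [0.51503836 0.33528248 0.06      ] 0.08848632031940949 40.44768286325889
rear [0.44000556 0.27254756 0.01      ] 0.08793130488055428 39.98212881835526 len 0.0978038389370387
axis 39.89899514561082
holes [0.47271224 0.29969973 0.01      ] [np.float64(0.07207876448498483), np.float64(0.072237184738433), np.float64(0.07257740989110034), np.float64(0.0723989894847056)] 40.274336025312756 39.87896870990239
origin [0.47752196 0.30391502 0.035     ] grip [0.49048732 0.31491044]
```

>>> step_arm([
  [0,0,-45],
  [0,0,-90],
  [0,0,-130],
  [0,0,-155],
  [0,0,-171],
  [0,0,-171],
  [0,0,-171],
], spin=[0,0,0,0,0,0,0], fingers=[100,100,100,100,100,100,70])

```text
time_s: 2.85
eef_pos: [0.4924, 0.3154, 0.0309]
eef_rot: [0.642, 0.297, 0.641, -0.296]
wrist_force: [-0.6, -0.2, 0.2]
opening: 0.857
```

>>> step_arm([
  [0,0,0],
  [0,0,0],
  [0,0,0],
  [0,0,0],
  [0,0,0],
  [0,0,0],
  [0,0,0],
  [0,0,0],
], spin=[0,0,0,0,0,0,0,0], fingers=[55,40,20,0,0,0,0,0])

```text
time_s: 3.65
eef_pos: [0.4926, 0.3161, 0.0313]
eef_rot: [0.643, 0.297, 0.641, -0.296]
wrist_force: [0.1, -0.6, 6.9]
opening: 0.486
```

```bash
python3 - <<'E'
from h import *
o=ctrl.get_obs();print(o['eef_pos'],o['q'],o['wrist_force'],o['opening'],o['time_s'])
save('wrist','w2.png')
E
```

```text
[0.49264478 0.31610408 0.03132728] [ 3.67889649e-01  4.72009948e-01  1.70782054e+00 -1.00083043e-04
  9.58363326e-01  1.23381026e+00] [ 0.12522744 -0.59722219  6.94554242] 0.4858207229384508 3.65
```

View pics/w2.png

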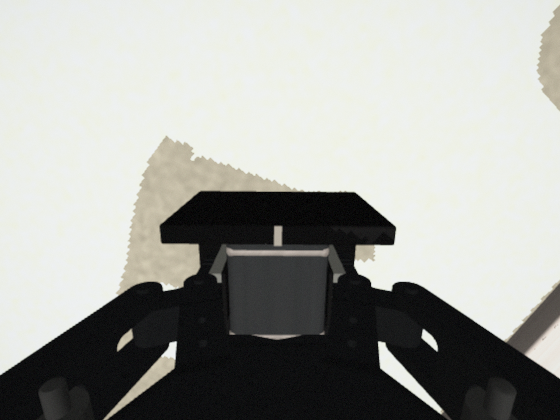

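The grip looks good: opening 0.486 × 85 ≈ 41 mm, with the motor centred between the pads. Next I'll lift and carry it.

>>> step_arm([
  [0,0,5],
  [0,0,25],
  [0,0,60],
  [0,0,100],
  [8,-30,125],
  [18,-65,125],
  [27,-100,125],
  [36,-135,125],
  [45,-170,125],
  [54,-205,125],
], spin=[0,0,0,0,-0.07,-0.15,-0.22,-0.29,-0.36,-0.43], fingers=[0,0,0,0,0,0,0,0,0,0])

```text
time_s: 4.7
eef_pos: [0.5444, 0.1092, 0.1538]
eef_rot: [0.563, 0.427, 0.564, -0.428]
wrist_force: [0.6, 0.1, -5.9]
opening: 0.488
```

>>> step_arm([
  [9,-33,0],
  [18,-60,0],
  [18,-65,0],
  [18,-65,0],
  [18,-65,0],
], spin=[-0.05,-0.07,-0.07,-0.07,-0.07], fingers=[0,0,0,0,0])

```text
time_s: 5.2
eef_pos: [0.5624, 0.0463, 0.1538]
eef_rot: [0.548, 0.446, 0.549, -0.446]
wrist_force: [-0.1, -0.2, -5.5]
opening: 0.478
```

```bash
python3 - <<'E'
from h import *
o=ctrl.get_obs();print(o['eef_pos'],o['q'],o['wrist_force'],o['opening'],o['time_s'])
q=o['eef_rot'];M=R.from_quat(np.r_[q[1:],q[0]]).as_matrix();print(M.round(4),'yaw',np.degrees(np.arctan2(M[1,1],M[0,1])))
np.save('Tw3.npy',wristT());save('wrist','w3.png');save('top','top3.png')
im=cv2.imread('pics/top3.png')
cv2.imwrite('pics/t3c.png',cv2.convertScaleAbs(cv2.resize(im[160:310,190:340],None,fx=4,fy=4,interpolation=cv2.INTER_CUBIC),alpha=2))
E
```

```text
[0.56235652 0.04630721 0.15377785] [-1.28450233e-01  2.53079859e-01  1.71060031e+00  5.69394839e-04
  1.17951489e+00  1.23691874e+00] [-0.09825904 -0.21210923 -5.45989724] 0.478254926780141 5.2
[[-1.500e-03  9.790e-01  2.038e-01]
 [ 7.000e-04  2.038e-01 -9.790e-01]
 [-1.000e+00 -1.300e-03 -1.000e-03]] yaw 11.757693768767838
```

View pics/w3.png

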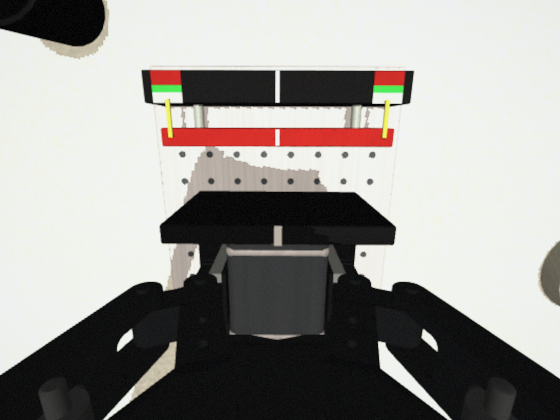

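View pics/t3c.png

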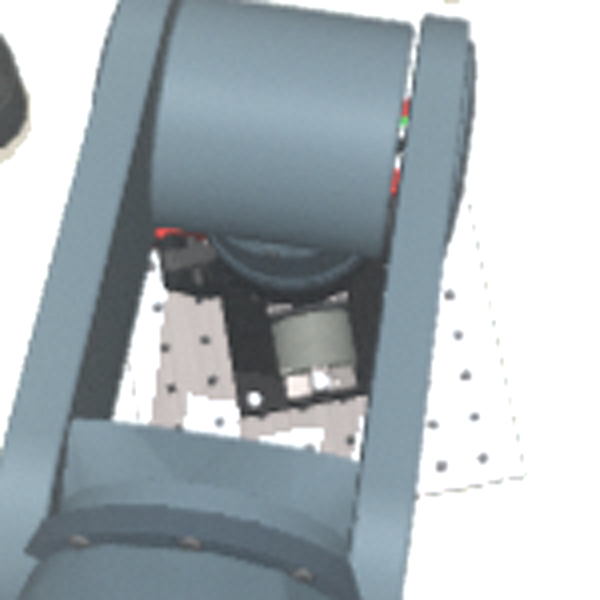

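The wrist view shows the rail's white line at x≈278, the bar's at about 277 and the unit's at about 278, all nearly parallel. I'll measure them at sub-pixel level.

```bash
cat > m3.py <<'E'
from h import *
T=np.load('Tw3.npy');im=cv2.imread('pics/w3.png')[:,:,::-1].astype(int)
r,g,b=im[...,0],im[...,1],im[...,2]
red=((r>100)&(g<60)&(b<60)); red[:115]=0; red[160:]=0
cols=np.arange(175,380);fr=[];bk=[]
for c in cols:
    rr=np.where(red[:,c])[0]
    fr.append(rr.max()+.5 if len(rr) else np.nan);bk.append(rr.min()-.5 if len(rr) else np.nan)
fr=np.array(fr);bk=np.array(bk)
for nm,v in(('front',fr),('back',bk)):
    ok=~np.isnan(v);ok[ok]&=abs(v[ok]-np.median(v[ok]))<3
    p=np.polyfit(cols[ok],v[ok],1);print(nm,p,np.median(v[ok]))
rr=np.where(red.any(0))[0];print('bar cols',rr.min(),rr.max())
gray=im.sum(2)
def cen(row,lo,hi):
    s=gray[row,lo:hi]-gray[row,lo:hi].min();s=s*(s>s.max()*.4);return (s*np.arange(lo,hi)).sum()/s.sum()
print('rail',[round(cen(y,268,290),2) for y in range(76,102,4)])
rg=(g+b)
def cen2(row,lo,hi):
    s=rg[row,lo:hi]-rg[row,lo:hi].min();s=s*(s>s.max()*.4);return (s*np.arange(lo,hi)).sum()/s.sum()
print('bar',[round(cen2(y,268,290),2) for y in range(130,146,3)])
print('unit',[round(cen(y,268,290),2) for y in range(228,244,3)])
# rail back/front at cols
dark=gray<150
for c in (200,240,310,350):
    y=np.where(dark[60:115,c])[0]+60;print('rail col',c,y.min()-.5,y.max()+.5)
y=np.where(dark[90])[0];y=y[(y>120)&(y<440)];print('rail cols row90',y.min(),y.max())
# flange edges
for row in(225,230,235):
    y=np.where(dark[row,120:440])[0]+120;print('flange cols',row,y.min(),y.max())
for c in(190,210,240,320,350,370): print('fl col',c,[(i,gray[i,c]) for i in range(218,250,2)])
E
python3 m3.py
```

```text
front [-1.08042468e-16  1.45500000e+02] 145.5
back [4.66039984e-03 1.26450517e+02] 127.5
bar cols 162 392
rail [np.float64(277.04), np.float64(277.04), np.float64(277.0), np.float64(277.01), np.float64(276.99), np.float64(276.99), np.float64(276.99)]
bar [np.float64(276.99), np.float64(276.98), np.float64(276.98), np.float64(276.97), np.float64(276.96), np.float64(276.95)]
unit [np.float64(277.49), np.float64(277.46), np.float64(277.47), np.float64(277.44), np.float64(277.44), np.float64(277.46)]
rail col 200 70.5 103.5
rail col 240 70.5 105.5
rail col 310 70.5 105.5
rail col 350 70.5 105.5
rail cols row90 144 410
flange cols 225 161 392
flange cols 230 161 394
flange cols 235 161 394
fl col 190 [(218, np.int64(26)), (220, np.int64(32)), (222, np.int64(26)), (224, np.int64(20)), (226, np.int64(46)), (228, np.int64(48)), (230, np.int64(56)), (232, np.int64(41)), (234, np.int64(62)), (236, np.int64(43)), (238, np.int64(38)), (240, np.int64(39)), (242, np.int64(50)), (244, np.int64(452)), (246, np.int64(525)), (248, np.int64(518))]
fl col 210 [(218, np.int64(24)), (220, np.int64(36)), (
[... 991 characters left out ...]
)]
fl col 350 [(218, np.int64(30)), (220, np.int64(7)), (222, np.int64(18)), (224, np.int64(26)), (226, np.int64(60)), (228, np.int64(81)), (230, np.int64(77)), (232, np.int64(82)), (234, np.int64(81)), (236, np.int64(86)), (238, np.int64(79)), (240, np.int64(72)), (242, np.int64(71)), (244, np.int64(71)), (246, np.int64(40)), (248, np.int64(23))]
fl col 370 [(218, np.int64(24)), (220, np.int64(20)), (222, np.int64(39)), (224, np.int64(35)), (226, np.int64(54)), (228, np.int64(84)), (230, np.int64(86)), (232, np.int64(85)), (234, np.int64(82)), (236, np.int64(91)), (238, np.int64(71)), (240, np.int64(82)), (242, np.int64(76)), (244, np.int64(277)), (246, np.int64(719)), (248, np.int64(717))]
```

```bash
python3 - <<'E'
import cv2
im=cv2.imread('pics/w3.png')
cv2.imwrite('pics/w3u.png',cv2.convertScaleAbs(cv2.resize(im[180:345,150:405],None,fx=3,fy=3,interpolation=cv2.INTER_CUBIC),alpha=5))
cv2.imwrite('pics/w3f.png',cv2.resize(im[60:165,135:420],None,fx=2.8,fy=2.8,interpolation=cv2.INTER_CUBIC))
E
```

```text
(no output)
```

View pics/w3u.png

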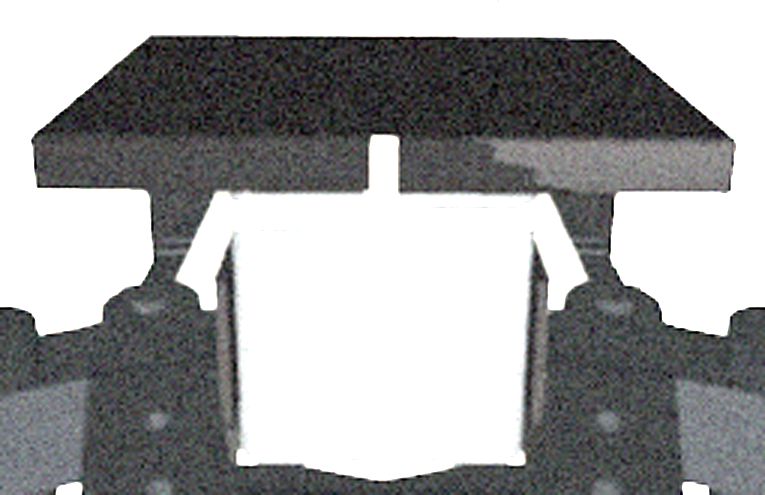

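View pics/w3f.png

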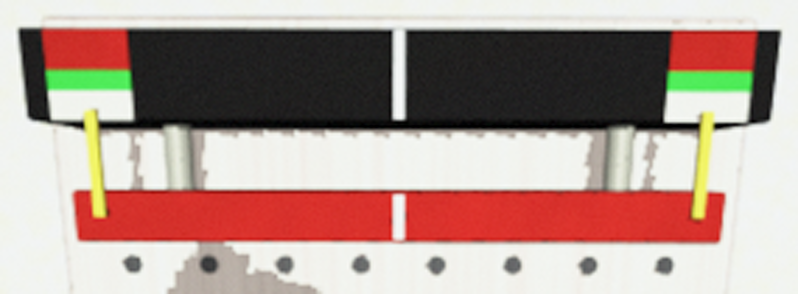

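```bash
python3 - <<'E'
from h import *
T=np.load('Tw3.npy')
yaw=np.radians(11.7);ex=np.array([np.cos(yaw),np.sin(yaw)]);ey=np.array([-ex[1],ex[0]])
def L(p):d=p[:,:2]-tcp[:2];return np.c_[d@ex,d@ey]*1000
tcp=np.array([.56236,.04631,.15378])
for z in(.045,.048,.050,.053,.055):
    q=unw(T,[(161.5,145.5),(392.5,145.7),(276.97,145.5),(276.97,127.5)],z);print('bar',z,np.linalg.norm(q[0]-q[1]).round(4),L(q).round(1).tolist())
q=unw(T,[(143.5,72),(411,72.5),(277,70.3),(277,103)],.055);print('rail w',np.linalg.norm(q[0]-q[1]),L(q).round(1).tolist())
c=lambda p:(np.array(p,float)+.5)/3-.5+[150,180]
for z in(.181,.1825,.184):
    q=unw(T,c([(32,138),(734,141),(384,136),(384,191)]),z);print('fl',z,np.linalg.norm(q[0]-q[1]),L(q).round(1).tolist())
E
```

```text
bar 0.045 0.1883 [[50.8, 93.7], [50.7, -94.6], [50.8, -0.5], [65.0, -0.5]]
bar 0.048 0.186 [[51.0, 92.5], [50.9, -93.5], [51.0, -0.5], [65.0, -0.5]]
bar 0.05 0.1844 [[51.1, 91.7], [51.0, -92.7], [51.2, -0.5], [65.0, -0.5]]
bar 0.053 0.1821 [[51.4, 90.5], [51.2, -91.5], [51.4, -0.5], [65.1, -0.5]]
bar 0.055 0.1805 [[51.5, 89.7], [51.4, -90.8], [51.5, -0.5], [65.1, -0.5]]
rail w 0.1959441147765867 [[104.4, 97.3], [104.0, -98.6], [105.5, -0.5], [82.9, -0.6]]
fl 0.181 0.08959038194437549 [[30.1, 43.9], [29.8, -45.7], [30.4, -1.0], [22.9, -1.0]]
fl 0.1825 0.08830811653676603 [[30.7, 43.3], [30.3, -45.0], [31.0, -1.0], [23.5, -1.0]]
fl 0.184 0.08702585112915658 [[31.2, 42.7], [30.9, -44.4], [31.5, -1.0], [24.2, -1.0]]
```

The flange back is 20 mm short of the bar, the lateral error is about 0.5 mm and yaw is within 0.2°. I'll descend in front of the bar.

>>> step_arm([
  [0,0,-30],
  [0,0.5,-65],
  [0,0.5,-90],
  [0,0.5,-100],
  [0,0.5,-103],
  [0,0.5,-103],
  [0,0.5,-103],
], spin=[0,0,0,0,0,0,0], fingers=[0,0,0,0,0,0,0])

```text
time_s: 6.0
eef_pos: [0.5646, 0.046, 0.0529]
eef_rot: [0.549, 0.447, 0.548, -0.446]
wrist_force: [0.6, -0.9, -5.4]
opening: 0.485
```

>>> step_arm([
  [0,0,-1],
  [0,0,-2],
  [0,0,-2],
], spin=[0,0,0], fingers=[0,0,0])

```text
time_s: 6.3
eef_pos: [0.5634, 0.0459, 0.0497]
eef_rot: [0.549, 0.446, 0.548, -0.446]
wrist_force: [-0.3, 0.5, -4.9]
opening: 0.484
```

>>> step_arm([
  [0,0,-1],
  [0,0,-2],
  [0,0,-2],
  [0,0,-2],
], spin=[0,0,0,0], fingers=[0,0,0,0])

```text
time_s: 6.7
eef_pos: [0.5632, 0.046, 0.0472]
eef_rot: [0.548, 0.446, 0.549, -0.446]
wrist_force: [-0.5, 0.6, -5.6]
opening: 0.487
```

>>> step_arm([
  [0,0,-1],
  [0,0,-1],
], spin=[0,0], fingers=[0,0])

```text
time_s: 6.9
eef_pos: [0.5634, 0.046, 0.0464]
eef_rot: [0.549, 0.446, 0.548, -0.446]
wrist_force: [0.1, -0.6, -4.3]
opening: 0.483
```

>>> step_arm([
  [0,0,-1],
  [0,0,-1],
], spin=[0,0], fingers=[0,0])

```text
time_s: 7.1
eef_pos: [0.5634, 0.046, 0.0464]
eef_rot: [0.549, 0.446, 0.548, -0.446]
wrist_force: [-4.0, 0.1, 5.2]
opening: 0.482
```

```bash
cat > look.py <<'E'
import sys
from h import *
k=sys.argv[1]
o=ctrl.get_obs();print(o['eef_pos'],o['wrist_force'],o['torque'],o['opening'],o['time_s'])
q=o['eef_rot'];M=R.from_quat(np.r_[q[1:],q[0]]).as_matrix();print('yaw',np.degrees(np.arctan2(M[1,1],M[0,1])),M[:,0])
np.save('Tw%s.npy'%k,wristT());save('wrist','w%s.png'%k)
im=cv2.imread('pics/w%s.png'%k)
cv2.imwrite('pics/w%sf.png'%k,cv2.convertScaleAbs(cv2.resize(im[20:260,80:480],None,fx=2,fy=2,interpolation=cv2.INTER_CUBIC),alpha=1.5))
E
python3 look.py 4
```

```text
[0.56339287 0.04597614 0.04636959] [-4.00123367  0.08956368  5.19088321] [-0.08483746  0.58831634 -0.06949963] 0.4819440189327501 7.1
yaw 11.741172259517734 [ 1.17759819e-04 -2.15222108e-04 -9.99999970e-01]
```

View pics/w4f.png

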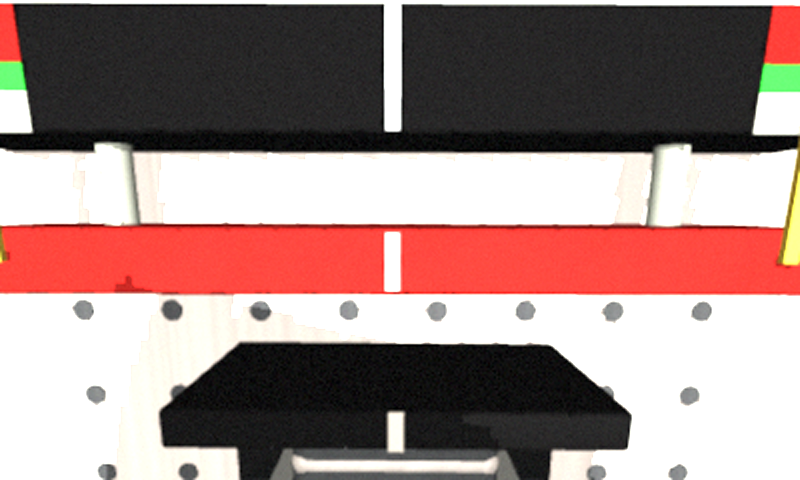

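The unit stands 20 mm before the bar. Its line is at x≈397 and the bar's at 392, in the 2x crop. I'll measure the residual offset and angle.

```bash
cat > m4.py <<'E'
import sys
from h import *
k=sys.argv[1];ft=float(sys.argv[2]) # flange top z
T=np.load('Tw%s.npy'%k);im=cv2.imread('pics/w%s.png'%k)[:,:,::-1].astype(float)
gray=cv2.GaussianBlur(im,(3,3),0).sum(2)
r,g,b=im[...,0],im[...,1],im[...,2]
tcp=ctrl.get_obs()['eef_pos'];yaw=np.radians(11.7);ex=np.array([np.cos(yaw),np.sin(yaw)]);ey=np.array([-ex[1],ex[0]])
def L(px,z):d=unw(T,px,z)[:,:2]-tcp[:2];return np.c_[d@ex,d@ey]*1000
def cen(row,a=gray,lo=266,hi=290):
    s=a[row,lo:hi]-np.median(a[row,lo:hi]);s=s*(s>s.max()*.4);return (s*np.arange(lo,hi)).sum()/s.sum()
def edge(col,lo,hi,a,th,last=False): # rising crossing of a below->above th, subpixel
    v=a[lo:hi,col];i=[j for j in range(len(v)-1) if (v[j]-th)*(v[j+1]-th)<0]
    if not i:return np.nan
    j=i[-1] if last else i[0];return lo+j+(th-v[j])/(v[j+1]-v[j])
redness=cv2.GaussianBlur(im,(3,3),0);redness=redness[...,0]-redness[...,1]
rows=np.where(redness[:,200]>80)[0];rows=rows[rows>100];print('bar rows',rows.min(),rows.max())
fr=rows.max();cols=np.r_[120:265,290:430]
e=np.array([edge(c,fr-6,fr+8,redness,70,True) for c in cols]);ok=~np.isnan(e)
ok[ok]&=abs(e[ok]-np.median(e[ok]))<2
p=np.polyfit(cols[ok],e[ok],1);print('bar front line slope deg',np.degrees(p[0]),'row@277',np.polyval(p,277))
q=L([(120,np.polyval(p,120)),(430,np.polyval(p,430))],.055);print('bar yaw rel(plate axes 11.7)',np.degrees(np.arctan2(q[0,0]-q[1,0],q[0,1]-q[1,1])*-1), 'x',q.mean(0))
# flange bottom (front top edge), on both sides outside the foot
cols=np.r_[166:196,362:392] 
rr=int(sys.argv[3])
e=np.array([edge(c,rr-8,rr+8,gray,250) for c in cols]);ok=~np.isnan(e);print(ok.sum());ok[ok]&=abs(e[ok]-np.median(e[ok]))<3
p=np.polyfit(cols[ok],e[ok],1);print('flange front slope',np.degrees(p[0]),'row@277',np.polyval(p,277))
q=L([(166,np.polyval(p,166)),(390,np.polyval(p,390))],ft);print('flange yaw',-np.degrees(np.arctan2(q[0,0]-q[1,0],q[0,1]-q[1,1])),'front x',q.mean(0)[0],'back x',q.mean(0)[0]+8)
u=np.mean([cen(y) for y in range(rr-16,rr-4,2)]);bl=np.mean([cen(y,g) for y in range(rows.min()+6,rows.max()-6,2)])
print('unit line',u,L([(u,rr-10)],ft),'bar line',bl,L([(bl,(rows.min()+rows.max())/2)],.055))
E
python3 m4.py 4 0.0751 243
```

```text
bar rows 133 166
bar front line slope deg 0.17820185935449265 row@277 166.55484467455452
bar yaw rel(plate axes 11.7) -0.1829855396126488 x [50.16701553  0.13491446]
59
flange front slope 0.3249779051885028 row@277 243.7393961660232
flange yaw -0.3464244931804746 front x 23.293506091175395 back x 31.293506091175395
unit line 277.4628714846065 [[27.69429371 -0.88439695]] bar line 275.61449389223964 [[57.32565446 -0.12520999]]
```

>>> step_arm([
  [0,0.4,0.3],
  [3,1.2,0.3],
  [6,1.8,0.3],
  [9,2.5,0.3],
  [12,3.1,0.3],
  [13.6,3.5,0.3],
  [13.6,3.5,0.3],
], spin=[0.003,0.003,0.003,0.003,0.003,0.003,0.003], fingers=[0,0,0,0,0,0,0])

```text
time_s: 7.85
eef_pos: [0.5774, 0.0494, 0.0464]
eef_rot: [0.549, 0.445, 0.549, -0.445]
wrist_force: [-5.4, -0.8, 6.1]
opening: 0.481
```

```bash
python3 look.py 5; python3 m4.py 5 0.0751 243
```

```text
[0.5773703  0.04935754 0.04636056] [-5.37698661 -0.75911229  6.11430216] [-0.25678344  0.49140812 -0.08791514] 0.48060831408581733 7.85
yaw 11.91928376886187 [ 7.55003735e-04 -3.57494654e-04 -9.99999651e-01]
bar rows 168 198
bar front line slope deg 0.43531095199255254 row@277 199.1408424805933
bar yaw rel(plate axes 11.7) -0.27624703462937594 x [35.89367658  0.21533307]
60
flange front slope 0.2931362763082871 row@277 243.77042888631257
flange yaw -0.14058544057652736 front x 23.325342706482125 back x 31.325342706482125
unit line 277.52532078574114 [[27.73731431 -0.81927684]] bar line 277.28391863753905 [[43.0967025  -0.69722554]]
```

View pics/w5f.png

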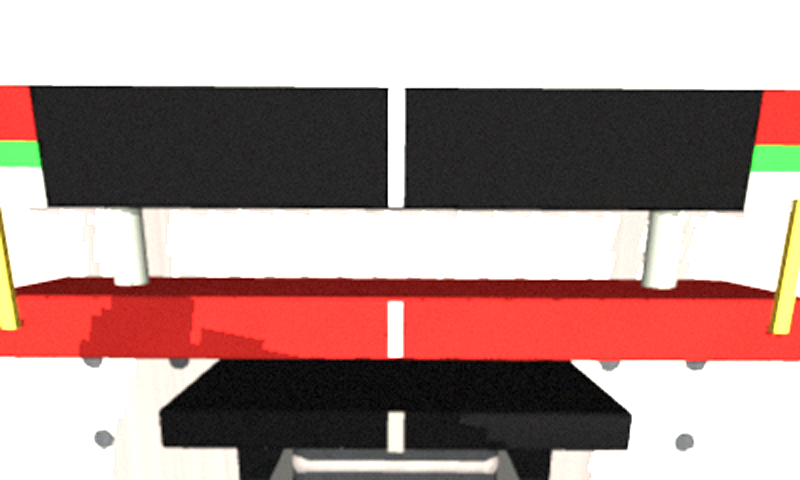

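>>> step_arm([
  [2,0.4,0],
  [4,0.8,0],
  [6,1.2,0],
  [7.8,1.6,0],
  [7.8,1.6,0],
], spin=[-0.002,-0.002,-0.002,-0.002,-0.002], fingers=[0,0,0,0,0])

```text
time_s: 8.4
eef_pos: [0.5842, 0.0508, 0.0464]
eef_rot: [0.549, 0.445, 0.549, -0.446]
wrist_force: [-8.8, -1.7, 9.4]
opening: 0.483
```

```bash
python3 look.py 6; python3 m4.py 6 0.0751 243
```

```text
[0.58423246 0.05076671 0.04640705] [-8.8191395  -1.73470174  9.3505323 ] [-0.40245493  1.04733183  0.03156241] 0.4828165723163005 8.4
yaw 11.828501147703903 [-1.43742427e-03 -7.66891046e-04 -9.99998673e-01]
bar rows 178 208
bar front line slope deg 0.3792336847089134 row@277 209.23350243250275
bar yaw rel(plate axes 11.7) -0.3117647201104752 x [31.26117038  0.12017998]
60
flange front slope 0.27570066618618755 row@277 243.80569605819989
flange yaw -0.21155220071548816 front x 23.336963876361832 back x 31.336963876361832
unit line 277.4719688559029 [[27.76723942 -0.89376402]] bar line 277.1450836887994 [[38.64625152 -0.76235761]]
```

View pics/w6.png

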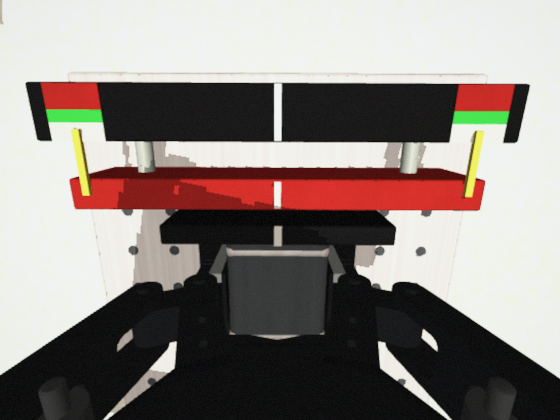

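The bar has been moved about 2 mm: the pointer tips are at row 129 and the green starts at row 122. It needs about 5 mm more.

>>> step_arm([
  [1.5,0.3,0.2],
  [3,0.6,0.3],
  [4.2,0.85,0.3],
  [5.2,1.05,0.3],
  [5.2,1.05,0.3],
  [5.2,1.05,0.3],
], spin=[-0.001,-0.001,-0.001,-0.001,-0.001,-0.001], fingers=[0,0,0,0,0,0])

```text
time_s: 9.05
eef_pos: [0.5877, 0.0515, 0.0465]
eef_rot: [0.548, 0.444, 0.55, -0.447]
wrist_force: [-14.1, -3.8, 14.0]
opening: 0.485
```

```bash
python3 look.py 7; python3 m4.py 7 0.0751 243; python3 - <<'E'
import cv2
im=cv2.imread('pics/w7.png')
a=cv2.hconcat([im[70:220,20:120],im[70:220,440:540]])
cv2.imwrite('pics/w7g.png',cv2.convertScaleAbs(cv2.resize(a,None,fx=4,fy=4,interpolation=cv2.INTER_CUBIC),alpha=1.3))
E
```

```text
[0.58769115 0.05154518 0.046486  ] [-14.0547197   -3.78371794  13.96140437] [-0.75789531  1.95997449  0.21663357] 0.48485817613400684 9.05
yaw 11.802413204285463 [-0.00520213 -0.00130199 -0.99998562]
bar rows 179 208
bar front line slope deg 0.3748072732534339 row@277 209.31654117559825
bar yaw rel(plate axes 11.7) -0.3294049457032277 x [31.25287457  0.19992511]
60
flange front slope 0.25568883436867434 row@277 243.84877869553233
flange yaw -0.21032408310971873 front x 23.417789284713074 back x 31.417789284713074
unit line 277.4687988919115 [[27.87190872 -0.82502554]] bar line 277.116881481468 [[38.45597334 -0.68284389]]
```

View pics/w7.png

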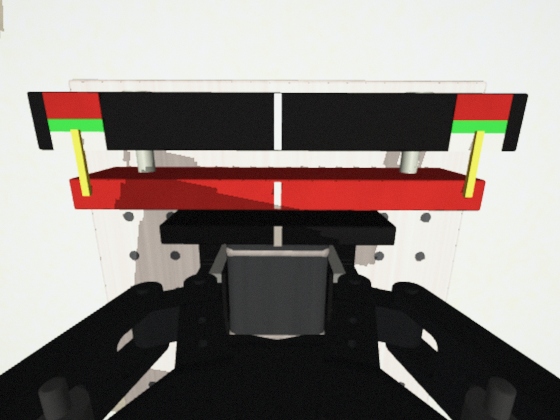

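View pics/w7g.png

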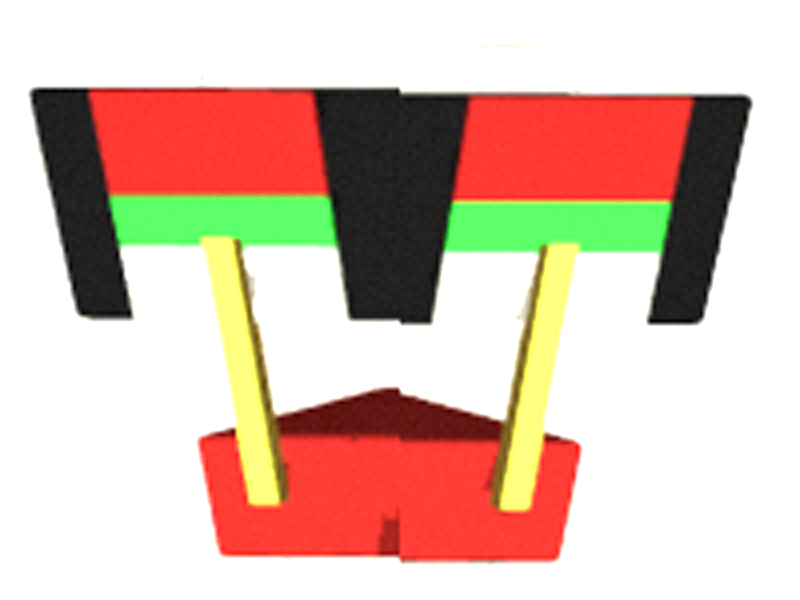

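The tips are just inside the green, at about 5.7 mm. Downforce has built up to about 20 N, so I'll ease it a little while advancing.

>>> step_arm([
  [0.4,0.1,0.4],
  [0.8,0.2,0.8],
  [1.2,0.25,0.8],
  [1.2,0.25,0.8],
], spin=[0,0,0,0], fingers=[0,0,0,0])

```text
time_s: 9.5
eef_pos: [0.5884, 0.0517, 0.0465]
eef_rot: [0.547, 0.444, 0.55, -0.448]
wrist_force: [-14.8, -3.9, 10.4]
opening: 0.482
```

```bash
cat > g.sh <<'E'
python3 look.py $1; python3 m4.py $1 0.0751 243; python3 - <<F
import cv2
im=cv2.imread('pics/w$1.png')
a=cv2.hconcat([im[70:220,20:120],im[70:220,440:540]])
cv2.imwrite('pics/w$1g.png',cv2.convertScaleAbs(cv2.resize(a,None,fx=4,fy=4,interpolation=cv2.INTER_CUBIC),alpha=1.3))
F
E
bash g.sh 8
```

```text
[0.5883517  0.05166384 0.04653847] [-14.84502889  -3.9320923   10.41949072] [-0.86014198  1.9410688   0.15879522] 0.48205828627185715 9.5
yaw 11.796828658055826 [-0.0063778  -0.00140149 -0.99997868]
bar rows 179 208
bar front line slope deg 0.37737681927070477 row@277 209.33264723434203
bar yaw rel(plate axes 11.7) -0.3353576527674736 x [31.26265561  0.14996749]
60
flange front slope 0.2708613284631414 row@277 243.8288400217706
flange yaw -0.2288887543341133 front x 23.460546143008287 back x 31.460546143008287
unit line 277.51921036424346 [[27.90963079 -0.90149493]] bar line 277.1887465878262 [[38.47607223 -0.76969249]]
```

View pics/w8g.png

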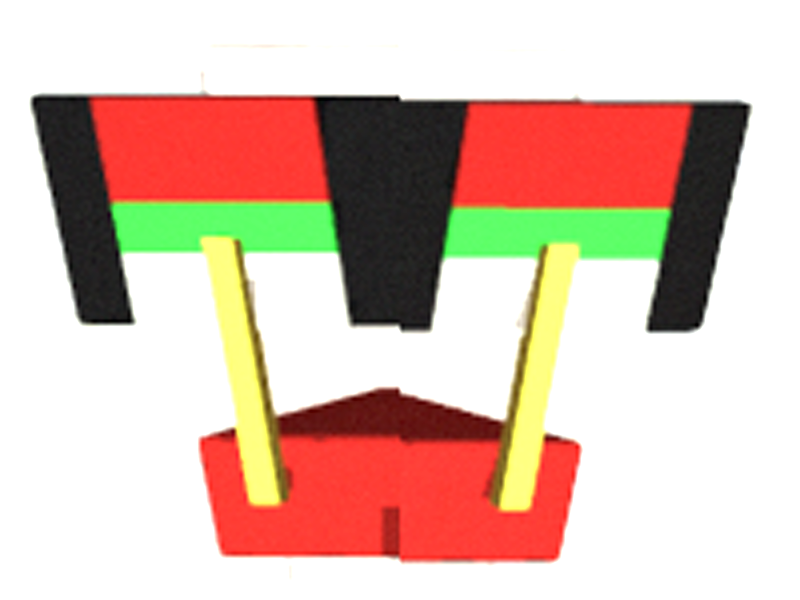

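>>> step_arm([
  [0.6,0.1,0.1],
  [1.2,0.25,0.3],
  [1.9,0.4,0.3],
  [1.9,0.4,0.3],
  [1.9,0.4,0.3],
], spin=[0,0,0,0,0], fingers=[0,0,0,0,0])

```text
time_s: 10.05
eef_pos: [0.5897, 0.0519, 0.0466]
eef_rot: [0.547, 0.444, 0.55, -0.448]
wrist_force: [-14.9, -4.6, 10.5]
opening: 0.484
```

```bash
bash g.sh 9; python3 - <<'E'
from h import *
save('scene','s9.png');im=cv2.imread('pics/s9.png')
cv2.imwrite('pics/s9c.png',cv2.convertScaleAbs(cv2.resize(im[110:260,220:400],None,fx=4,fy=4,interpolation=cv2.INTER_CUBIC),alpha=1.5))
E
```

```text
[0.58974263 0.05194108 0.04657901] [-14.92628954  -4.55096012  10.48425617] [-0.98378343  2.12377145  0.21413826] 0.4843238499574665 10.05
yaw 11.807332665389808 [-0.00751069 -0.00161106 -0.9999705 ]
bar rows 179 208
bar front line slope deg 0.37502952988366206 row@277 209.36594433232196
bar yaw rel(plate axes 11.7) -0.32202608857683146 x [31.21305794  0.14365668]
60
flange front slope 0.26675140407785264 row@277 243.85235543086034
flange yaw -0.21335140089096155 front x 23.43557691904134 back x 31.43557691904134
unit line 277.48081329416317 [[27.89692206 -0.89562679]] bar line 277.21565845239576 [[38.44438235 -0.78766871]]
```

View pics/w9g.png

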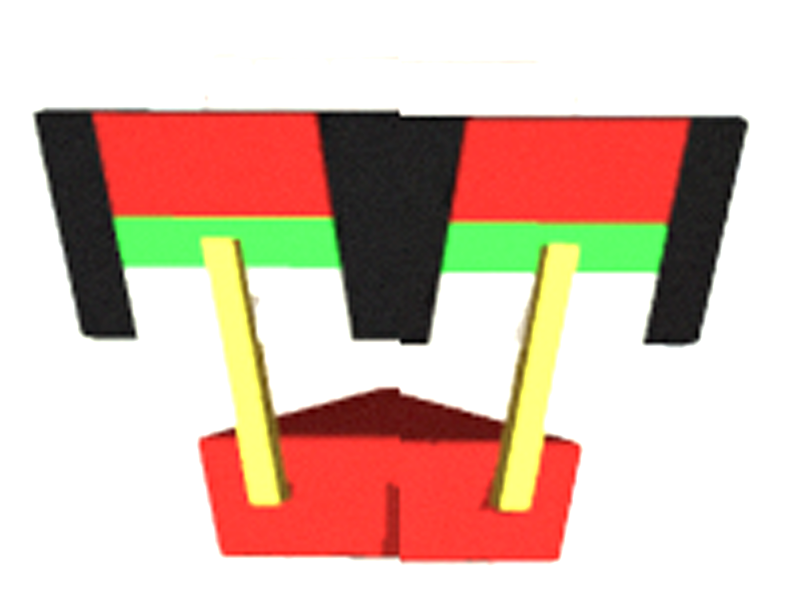

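View pics/s9c.png

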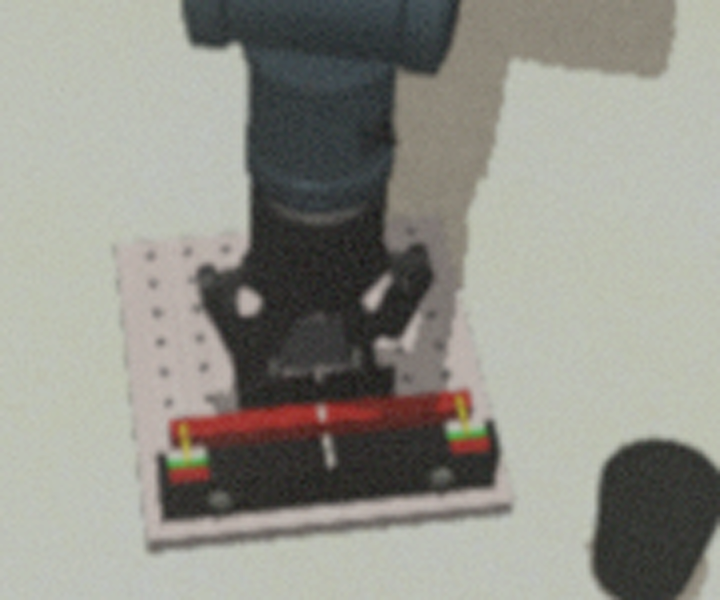

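The pointers are mid-green at about 7.6 mm, the lines agree and nothing else has been disturbed. The tool has tilted 0.43° forward under friction, so I'll back off the push command slightly and press the foot down a little to flatten it.

>>> step_arm([
  [-0.4,-0.1,-0.3],
  [-0.8,-0.15,-0.6],
  [-1.2,-0.25,-0.8],
  [-1.2,-0.25,-0.8],
], spin=[0,0,0,0], fingers=[0,0,0,0])

```text
time_s: 10.55
eef_pos: [0.5896, 0.0519, 0.0465]
eef_rot: [0.548, 0.444, 0.55, -0.447]
wrist_force: [-13.5, -3.5, 11.1]
opening: 0.484
```

```bash
bash g.sh 10
```

```text
[0.58961101 0.05190998 0.04648035] [-13.45211449  -3.45831325  11.08885434] [-0.76617624  1.73460878  0.23766207] 0.4844496163654893 10.55
yaw 11.80320839680247 [-0.00500956 -0.00126904 -0.99998665]
bar rows 179 208
bar front line slope deg 0.37550228512992095 row@277 209.34765835353713
bar yaw rel(plate axes 11.7) -0.32944882037049017 x [31.24480619  0.1379181 ]
60
flange front slope 0.2373651481717939 row@277 243.88949754900648
flange yaw -0.1899017474241558 front x 23.404043464524133 back x 31.404043464524133
unit line 277.45528252766076 [[27.87452426 -0.88147022]] bar line 277.14564439996064 [[38.46201125 -0.75697671]]
```

View pics/w10g.png

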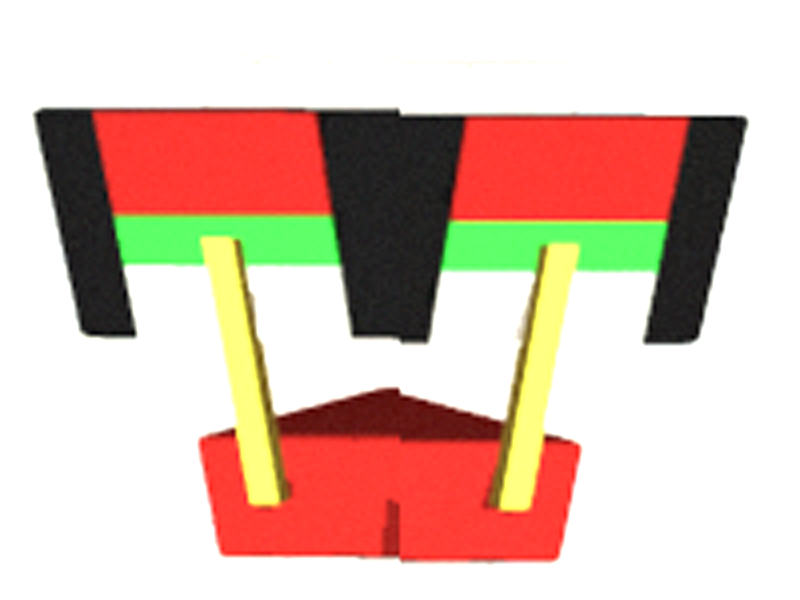

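The tilt fell to 0.29° with the bar unmoved. I'll make the same correction once more.

>>> step_arm([
  [-0.4,-0.1,-0.3],
  [-0.8,-0.15,-0.6],
  [-1.2,-0.25,-0.7],
  [-1.2,-0.25,-0.7],
], spin=[0,0,0,0], fingers=[0,0,0,0])

```text
time_s: 11.0
eef_pos: [0.5895, 0.0519, 0.0463]
eef_rot: [0.548, 0.445, 0.549, -0.447]
wrist_force: [-11.2, -3.0, 12.0]
opening: 0.482
```

```bash
bash g.sh 11
```

```text
[0.58946058 0.05189658 0.04634869] [-11.1838175   -3.01079392  12.00957232] [-0.50655996  1.34241555  0.27308565] 0.48185185659367746 11.0
yaw 11.802997332025324 [-0.00259371 -0.0010169  -0.99999612]
bar rows 179 208
bar front line slope deg 0.372695014333382 row@277 209.30561887434797
bar yaw rel(plate axes 11.7) -0.33071488300814944 x [31.24207251  0.15024737]
60
flange front slope 0.22623301637852214 row@277 243.9205468406794
flange yaw -0.18402326975172453 front x 23.336141847403162 back x 31.336141847403162
unit line 277.4557210246064 [[27.81201952 -0.85551212]] bar line 277.11328492541975 [[38.43243794 -0.72180393]]
```

View pics/w11g.png

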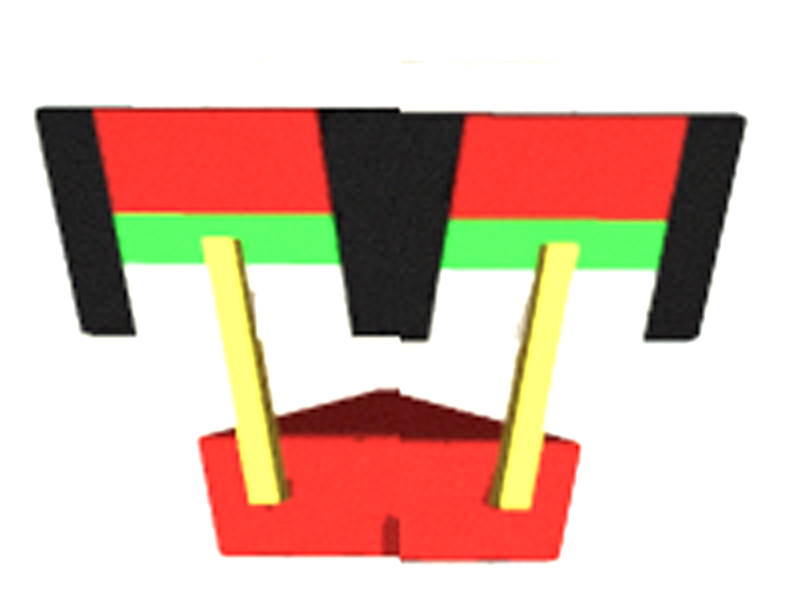

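The pointers are centred in the green, the push is about 11.6 N and the tilt 0.15°. I'll hold here for 2.7 s.

>>> step_arm([
  [0,0,0],
  [0,0,0],
  [0,0,0],
  [0,0,0],
  [0,0,0],
  [0,0,0],
  [0,0,0],
  [0,0,0],
  [0,0,0],
  [0,0,0],
], spin=[0,0,0,0,0,0,0,0,0,0], fingers=[0,0,0,0,0,0,0,0,0,0])

```text
time_s: 12.05
eef_pos: [0.5895, 0.0519, 0.0464]
eef_rot: [0.548, 0.445, 0.549, -0.447]
wrist_force: [-11.8, -2.7, 11.2]
opening: 0.487
```

>>> step_arm([
  [0,0,0],
  [0,0,0],
  [0,0,0],
  [0,0,0],
  [0,0,0],
  [0,0,0],
  [0,0,0],
  [0,0,0],
  [0,0,0],
  [0,0,0],
], spin=[0,0,0,0,0,0,0,0,0,0], fingers=[0,0,0,0,0,0,0,0,0,0])

```text
time_s: 13.05
eef_pos: [0.5895, 0.0519, 0.0464]
eef_rot: [0.548, 0.445, 0.549, -0.447]
wrist_force: [-12.0, -2.8, 11.8]
opening: 0.486
```

>>> step_arm([
  [0,0,0],
  [0,0,0],
  [0,0,0],
  [0,0,0],
  [0,0,0],
  [0,0,0],
  [0,0,0],
], spin=[0,0,0,0,0,0,0], fingers=[0,0,0,0,0,0,0])

```text
time_s: 13.75
eef_pos: [0.5895, 0.0519, 0.0464]
eef_rot: [0.548, 0.445, 0.549, -0.447]
wrist_force: [-11.3, -3.1, 12.8]
opening: 0.485
```

```bash
bash g.sh 12
```

```text
[0.58948502 0.05190977 0.0463765 ] [-11.2823675   -3.10589797  12.75539294] [-0.44166381  1.38586545  0.25721194] 0.4848038460764142 13.75
yaw 11.800971293371695 [-2.59560751e-03 -9.68226786e-04 -9.99996163e-01]
bar rows 179 208
bar front line slope deg 0.37381928590434327 row@277 209.30870267171343
bar yaw rel(plate axes 11.7) -0.33310284791577977 x [31.2189074   0.17388593]
60
flange front slope 0.2231438738415203 row@277 243.92442302944235
flange yaw -0.18153571880641795 front x 23.308876168546007 back x 31.308876168546007
unit line 277.4592160927397 [[27.7875358  -0.83592048]] bar line 277.11332159669087 [[38.41227317 -0.70027264]]
```

View pics/w12.png

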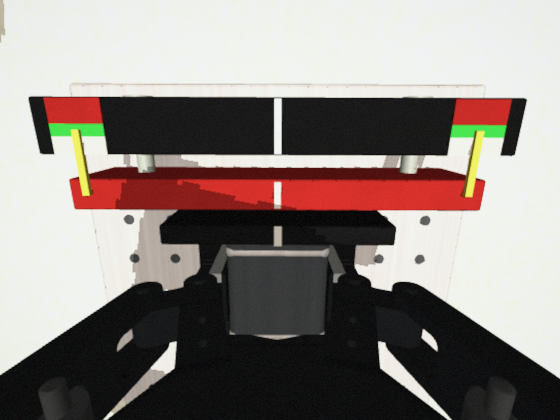

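Everything held steady through the hold: both tips are in the green at (75,130) and (480,132), and the white lines agree. Handing in.

```bash
python3 -c "
from bench import hand_in
print(hand_in())"
```

```text
the job is handed in; nothing more can be done
None
```

The chuck unit is standing on the plate with its back pressed against the middle of the red bar. I handed in while the gripper was still holding and pushing.

I gripped the unit by the motor, carried it over the plate and set the foot down about 19 mm in front of the bar. Then I slid it in until the pointers stood in the green, eased the push slightly to flatten the foot, and held for 2.7 s.

Last checks, just before hand-in at about 14 s:
- **Pointers:** both tips stood mid-green, about 7.5 mm of travel. The bar never came near its 16 mm limit.
- **Push:** the horizontal force was about 11.7 N and steady through the hold. The plate takes a small part of that as friction.
- **Position:** the white lines on the unit and the bar agreed within 0.15 mm, and the back was square to the bar within about 0.15°.
- **Foot:** it is pressed down with about 18 N. The tool had tilted up to 0.43° while pushing, and about 0.15° remained. If the unit shares that tilt, the foot's chuck end sits about 0.2–0.3 mm high.
- **Other items:** the arm's planned path kept clear of the tape, cup, bangle and screwdriver, and no unexpected contact force showed. I did not measure their positions again at the end.

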